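Vent the suction box and pull its filter plate for inspection

TASK

On the packing bench, first turn the red valve lever clockwise to the yellow vent mark, halfway (45 degrees) between green and red, and leave it there. Then lift the blue flap of the suction filter box right over so that it stays open, draw out the orange filter plate, leaving the grey baffle plate in its slot, and hold the filter upright and still above the middle of the light pad, about 100 mm clear of it. Finish while still holding it there: do not put it down; and do not disturb the tape roll, the carton or the calculator.

Things in the scene. Friction and masses are not known exactly. Their poses are not given: they have to be found in the camera images.
- filter_box: Grey fixed open-topped steel box, 110 (x) x 150 (y) x 78 mm high, walls and floor 5 mm; origin: centre of its underside on the bench; its own -x side is the front, its z is up. It stands to the left or to the right, turned up to 0.3 rad. Inside are two plate slots along its x, centred at its y = +34 and -34 mm: short channels (9 mm long, reaching 39 mm above the underside) at the front and rear walls only; the middle 80 mm of each slot is open at the sides.
- flap (a joint): Opening angle (rad) of the blue flap, a 4 mm sheet that covers the whole box top: 0 closed, 1.57 upright, 2.0 stop, leaning back beyond the rear. Weighs about 120 g, turns easily; it balances at about 1.63: short of that it falls shut, beyond it falls back to the stop and stays.
- flap_hinge (a point): Point on the flap's hinge axis, middle of the box's rear (+x) top edge, 78 mm above the bench. The axis runs along the box's y; axes as the box's. The flap opens by its front edge rising and going over to the rear (+x).
- flap_tab (a point): Grip point of the flap: a black upright fin, 12 mm thick (along y), 26 mm high, which sticks out 46 mm beyond the flap's front edge in the middle. When closed this point lies 142 mm in front of (-x) and 14 mm above flap_hinge, 11 mm below the fin's top, 16 mm behind its front end and 30 mm in front of the flap sheet. It turns with the flap, and its axes are the flap's. Fingers closing along y may stay upright while the fin pivots between them.
- filter: Loose filter plate, orange frame with white pleats, about 120 g: 88 mm long (own x), 12 mm thick (own y), 45 mm high, plus a central orange pull tab on top, 34 mm long, 12 mm thick, 18 mm high. Origin: centre of its underside, z up. It stands on the box's 5 mm floor in one of the two slots, hidden under the flap, with 1 to 2 mm of play; it pulls straight up.
- filter_tab (a point): Middle of the filter's pull tab: 53 mm above its underside, 10 mm below the tab's top; about 58 mm above the bench while in the box.
- baffle: Loose grey baffle plate, 88 x 12 x 45 mm, no tab, in the other slot, 68 mm from the filter. Origin: centre of its underside. Leave it where it is.
- valve (a joint): Turning angle (rad) of the red valve lever: 0 at the green mark, 0.785 at the yellow mark, 1.571 at the red mark; grows clockwise seen from above. Starts between 0 and 0.35. It needs about 2 N at the grip and stays where it is left.
- valve_axis (a point): Fixed point on the valve's upright turning axis, 58 mm above the bench, at mid height of the lever; its axes are the valve body's: at joint 0 the lever points along its -x, at 1.571 along its +y. Under the lever is a white dial, radius 50 mm, top 48 mm above the bench, with the three coloured marks; the brass body below is narrower.
- lever_grip (a point): Middle of the lever's red grip, 80 mm from the valve axis, 58 mm above the bench; the grip is 50 mm long (along the lever), 13 mm wide, 18 mm high. Its axes turn with the lever; the lever points along its -x.
- light_pad: Fixed flat square light pad, black rim, white top, 100 x 100 x 8 mm, on the bench between box and valve. Origin: centre of its underside.
- tape_roll: Loose yellow tape roll lying flat, 100 mm across, 48 mm high; bystander. Origin: centre of its underside.
- carton: Loose red and white carton 80 x 150 x 35 mm; bystander. Origin: centre of its underside.
- calculator: Loose black calculator 80 x 150 x 15 mm; bystander. Origin: centre of its underside.
There are look-alikes about, which are no part of the job. What is meant by the part that bears valve is not turquoise, and is the smaller of those in its own colour.

How it is judged:
By the outcome, as a careful person would: the job done as asked, in the order asked, and still so for the second after the job is handed in, while the arm keeps its last pose, push and grip.
It also fails if it takes over 72 s, if anything falls off the work surface, if the arm or the gripper's body presses on something with over 40 N, if the wrist force passes 120 N, or if a joint passes its speed limit or range.

ROBOT

A 6-joint arm with a two-finger parallel gripper is mounted at the origin on the work surface. World frame = base frame: x ahead of the robot, y to its left, z up, the work surface at z = 0. Lengths are in mm, angles in rad, forces in N, time in s.
With the tool pointing down it reaches from about 275 to 1000 mm from the base axis. Payload 8.4 kg.
Tool frame: the origin (TCP) lies between the finger pads; the fingertips stand 8 mm ahead of it and the grasp point (between the pads) lies 11 mm behind it (tcp_to_tips is the distance from the TCP to the fingertips, in mm); z points along the fingers, y is the line along which they close (so a half turn about z gives the same grasp; the last joint's range is limited). The gripper opens to 85 mm and grips with 20 to 120 N. Pads are 22 mm wide; open, the fingers measure 114 mm over their backs; the gripper's body (76 mm by 85 mm) begins 54 mm behind the grasp point. The pads swing forward as they close: fully open they stand 13 mm farther back than shut.
Start: joints at [1.153, 0.353, 1.633, -0, 1.155, -0.002], TCP at [252.45, 571.749, 239.281] pointing down, gripper open.
Joint ranges: [-2.63, 2.63], [-0.92, 2.1], [0.06, 2.66], [-1.3, 4.44], [0, 2.69], [-3.02, 3.02]. Speed limits (rad/s): [2.22, 2.22, 2.79, 3.14, 3.14, 3.14].

INTERFACE

Orientations are given as [roll, pitch, yaw] about the fixed x, y, z axes, in that order (R = Rz(yaw) Ry(pitch) Rx(roll)).
In Python, from rig import * gives the robot as it stands.
- The arm moves only by the tool step_arm, never from a script. Its argument "motion" is a list of rows, each an object with "claw": the finger opening in mm, from 0 to 85.4; "delta_pos": the shift along the tool's x, y, z in mm, a list of three; "turn": the turn about the tool's z in rad. In form: [{"claw": claw, "delta_pos": [dx, dy, dz], "turn": turn}, ...]. A call has 1 to 8 rows; each row shifts and turns the commanded pose from where the row before left it, along the tool's axes as they then stand; what a row does not reach is not made up. A row lasts 1/12 s, in which the tool goes at most 41.7 mm and 7.16 degrees, less where a joint would pass 70% of its speed; a pose out of reach is approached as far as the arm can. A call is refused whole if a number of a shift passes 41.7 or a number of a turn 0.125, either way. A call with a gripper value outside its range is refused whole. The fingers move at their own pace and stop on an object; "force" is the grip in N (left out, the last holds). Time passes only in rows, so rows that do not move let the fingers close. It gives the time, the measured TCP pose, the force, the opening and the grip force at its end, in the units of the state.
- sense(): the state, without advancing time (a new reading comes with each control period).
- grab_frame(name): name is "scene" or "top"; returns a dict with "img" (384x512x3 uint8, red, green, blue), "vertical_fov" (degrees; the focal length in pixels is half the picture's height over the tangent of half this angle, whatever the lens; pixels are square), "cx", "cy" (the principal point, pixels), "R" (3x3) and "t" (3): a world point X has camera coordinates R X + t. Camera axes: x right, y down, z forward; pixel columns grow to the right and rows downward; lengths in mm; the calibration is good to about 2 mm. A picture is of the moment at which its call begins. There is no depth.
- sign_off(): hands the job in; it is judged then, once.
The state is a dict: "clock": time; "qpos": joint angles; "qvel": joint speeds; "joint_efforts": joint torques, N m; "eef_pos": TCP position; "tcp_rot": TCP orientation; "contact_force": force on the tool from outside, world axes, zero at the start; "wrist_torque": the same for the moment, N m; "opening": opening from 0.0 (shut) to 1.0 (fully open); "grasp_force": force on a finger pad.
Only numpy, scipy, OpenCV 4.12 (cv2) and the standard library are available. Lean on these libraries where they do the work, as an engineer would, in place of code of your own. Each camera call takes 0.05 s, during which the arm holds its last target. There are 200 camera calls.

## Working session

There is one attempt and no reset: what is moved stays moved. The work goes in short steps, Python scripts to look and compute and a tool call to move; the robot and the scene stay as the last step left them, time stands still between calls to the robot, and variables do not carry over. Pictures are saved under pics/ and viewed, at most 10 in all, crops included, and the job is handed in when it is done.

Besides the shell and the picture viewer there is one more tool, called after "Request:" by a JSON object that holds its "op" and its "data", one argument or row to a line. step_arm: Moves the arm, as the interface text tells. Its arguments: {"type":"object","properties":{"motion":{"type":"array","items":{"type":"object","properties":{"claw":{"type":"number"},"delta_pos":{"type":"array","items":{"type":"number"}},"turn":{"type":"number"}}}},"force":{"type":"number"}},"required":["motion"]}

```bash
mkdir -p pics; ls; python3 - <<'E'
from rig import *
import cv2
for n in("scene","top"):
    f=grab_frame(n); cv2.imwrite(f"pics/{n}0.png",cv2.resize(f["img"][:,:,::-1],(768,576),interpolation=cv2.INTER_CUBIC))
    cv2.imwrite(f"raw_{n}0.png",f["img"][:,:,::-1])
    print(n,f["vertical_fov"],f["cx"],f["cy"],f["R"],f["t"])
print(sense())
E
```

```text
pics
scene 56.14836324346837 253.90259967053476 188.100434775021 [[-0.77556601  0.63126352 -0.00192973]
 [ 0.54596103  0.66922312 -0.50405056]
 [-0.31689732 -0.39197804 -0.86367199]] [ 436.27069397 -278.99658972 1324.31180027]
top 42.9097210473998 260.9149008189349 192.6484552325385 [[-0.02370037 -0.99961062 -0.01472739]
 [-0.98559175  0.02583074 -0.16715763]
 [ 0.16747296  0.01055349 -0.98582018]] [  11.88275271  566.13821243 1159.50143084]
{'clock': 0.1, 'qpos': array([ 1.15259623e+00,  3.53573412e-01,  1.63401348e+00,  6.49800540e-06,
        1.15518459e+00, -2.38934950e-03]), 'qvel': array([-0.00019007, -0.00052988, -0.00130316,  0.00048604, -0.0005885 ,
       -0.00099302]), 'joint_efforts': array([ 6.27820318e-04, -6.06360841e+01, -3.42822182e+01,  9.67462483e-05,
        3.91204157e-03,  1.03686310e-05]), 'eef_pos': array([252.29315113, 571.39507615, 238.65996657]), 'tcp_rot': array([-3.14041384e+00, -8.75834705e-06,  2.72577927e+00]), 'contact_force': array([-0.43874948,  0.72903936,  1.14134928]), 'wrist_torque': array([ 0.08211363, -0.00202798,  0.05160494]), 'grasp_force': 0.0, 'opening': 0.9989863659385354}
```

View pics/scene0.png

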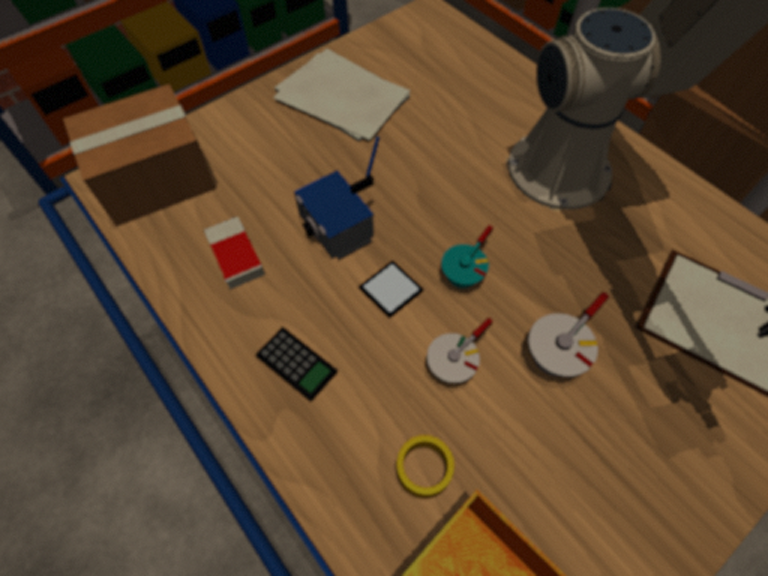

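View pics/top0.png

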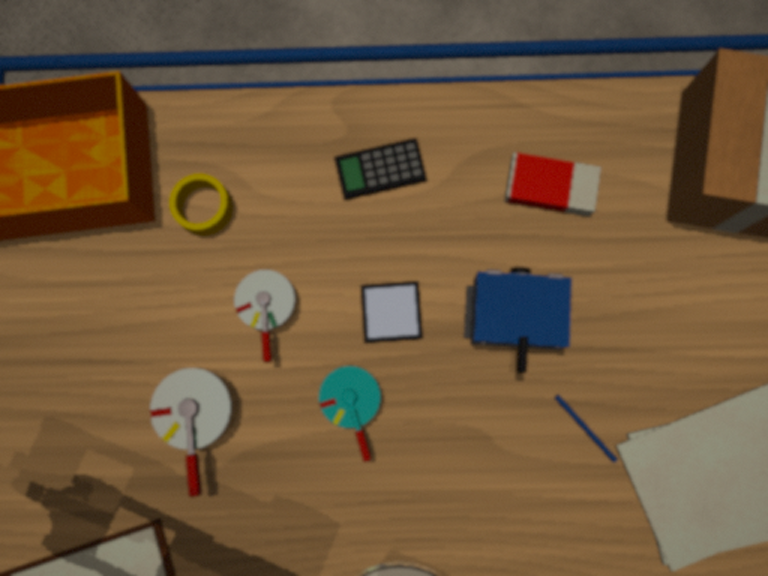

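Top view: there are three valves: white small (265,300), white large (190,408) and turquoise (350,398). The task means the smaller white one at (265,300), since it isn't turquoise and is the smaller of the two white ones. The box is at (520,310) with its fin at (521,355), towards the robot. The pad is at (391,311).

```bash
cat > h.py <<'E'
from rig import *
import cv2, numpy as np
def ray(f,u,v):
    F=f["img"].shape[0]/2/np.tan(np.radians(f["vertical_fov"])/2)
    R=np.array(f["R"]);t=np.array(f["t"])
    return -R.T@t, R.T@np.array([(u-f["cx"])/F,(v-f["cy"])/F,1])
def at(f,u,v,z):
    c,d=ray(f,u,v); return c+d*(z-c[2])/d[2]
def proj(f,X):
    F=f["img"].shape[0]/2/np.tan(np.radians(f["vertical_fov"])/2)
    p=np.array(f["R"])@np.array(X,float)+f["t"]; return np.array([f["cx"],f["cy"]])+F*p[:2]/p[2]
def blobs(f,lo,hi,box,amin=15):
    "colour blobs (HSV range) in box x0,y0,x1,y1 -> list of (area, contour)"
    hsv=cv2.cvtColor(f["img"],cv2.COLOR_RGB2HSV); m=cv2.inRange(hsv,lo,hi)
    k=np.zeros_like(m);x0,y0,x1,y1=box;k[y0:y1,x0:x1]=1
    cs,_=cv2.findContours(m*k,cv2.RETR_EXTERNAL,cv2.CHAIN_APPROX_NONE)
    return sorted([(cv2.contourArea(c),c) for c in cs if cv2.contourArea(c)>=amin],key=lambda a:-a[0])
E
python3 - <<'E'
from h import *
np.set_printoptions(precision=1,suppress=True)
T=grab_frame("top");S=grab_frame("scene")
def show(n,f,lo,hi,box,z,amin=15):
    for a,c in blobs(f,lo,hi,box,amin)[:3]:
        r=cv2.minAreaRect(c); m=cv2.moments(c); cu,cv=m['m10']/m['m00'],m['m01']/m['m00']
        print(n,a,"px",np.array([cu,cv]),"W",at(f,cu,cv,z)[:2],"corners",[at(f,*p,z)[:2].round(0).tolist() for p in cv2_box(r)])
cv2_box=lambda r: cv2.boxPoints(r)
# top raw = view/1.5
show("dialT",T,(0,0,110),(179,70,255),(150,170,205,225),48)
show("gripT",T,(170,120,60),(179,255,255),(165,215,190,245),67,8)
show("gripT2",T,(0,150,60),(8,255,255),(165,215,190,245),67,8)
show("padT",T,(0,0,110),(179,60,255),(235,180,290,235),8)
show("flapT",T,(100,120,40),(130,255,255),(300,170,395,245),82)
show("finT",T,(0,0,0),(179,255,45),(335,222,360,255),103,8)
show("dialS",S,(0,0,110),(179,70,255),(280,215,325,260),48)
show("gripS",S,(170,120,60),(179,255,255),(308,208,332,230),62,8)
show("padS",S,(0,0,110),(179,60,255),(235,170,290,215),8)
show("flapS",S,(100,120,40),(130,255,255),(190,110,255,165),82)
a=cv2.resize(T["img"][165:260,95:265],(760,425),interpolation=cv2.INTER_CUBIC)
cv2.imwrite("pics/valve.png",a[:,:,::-1])
b=np.hstack([cv2.resize(T["img"][165:265,300:400],(400,400),interpolation=cv2.INTER_CUBIC),cv2.resize(S["img"][90:190,180:280],(400,400),interpolation=cv2.INTER_CUBIC)])
cv2.imwrite("pics/box.png",b[:,:,::-1])
E
```

```text
dialT 1022.5 px [176.5 197.2] W [560.2 206.7] corners [[555.0, 277.0], [625.0, 207.0], [555.0, 140.0], [486.0, 210.0]]
gripT2 85.0 px [177.2 230.8] W [475.3 201.1] corners [[499.0, 210.0], [500.0, 197.0], [453.0, 192.0], [452.0, 206.0]]
padT 1024.0 px [260.6 207.5] W [534.9  -0.1] corners [[575.0, 45.0], [579.0, -40.0], [495.0, -44.0], [491.0, 40.0]]
flapT 2712.5 px [347.6 206.3] W [ 522.1 -208.3] corners [[473.0, -129.0], [586.0, -140.0], [573.0, -290.0], [461.0, -276.0]]
finT 115.0 px [347.3 234.9] W [ 452.4 -200.6] corners [[467.0, -173.0], [488.0, -215.0], [443.0, -237.0], [422.0, -195.0]]
dialS 603.0 px [299.2 239.3] W [566.1 208.3] corners [[564.0, 145.0], [489.0, 206.0], [555.0, 273.0], [626.0, 216.0]]
padS 543.5 px [260.2 191.6] W [537.4   1.1] corners [[579.0, -38.0], [496.0, -53.0], [495.0, 38.0], [575.0, 50.0]]
flapS 1123.5 px [222.1 136. ] W [ 528.6 -204.6] corners [[577.0, -284.0], [460.0, -300.0], [481.0, -131.0], [590.0, -121.0]]
```

View pics/valve.png

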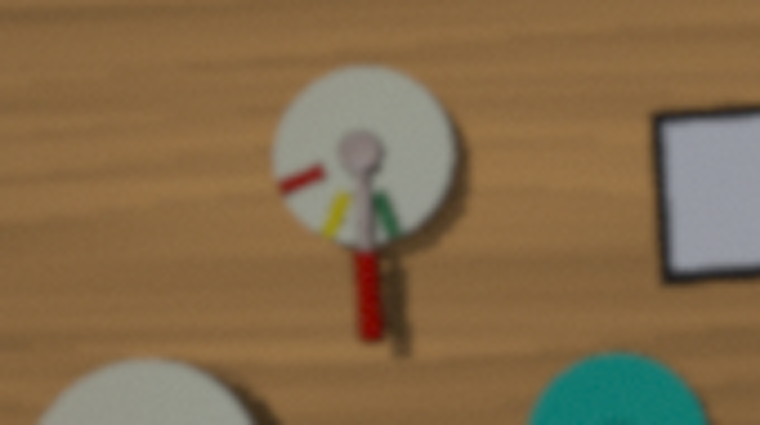

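View pics/box.png

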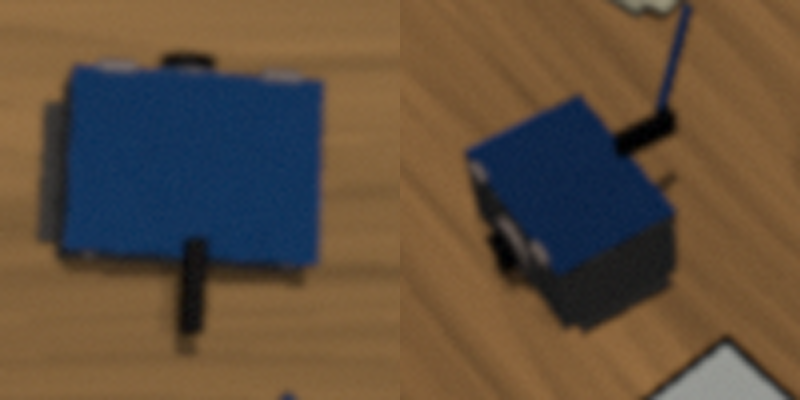

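The crop shows the small white valve: dial r≈50 mm, centred at crop (365,157), with its red grip 81 mm from the axis, so this is the right one. The marks sit at crop green (388,215), yellow (338,214) and red (302,180). In the box crop, the fin runs from (195,240) to (190,332) on the robot side, so the box yaw is ≈ -0.09.

```bash
cat >> h.py <<'E'
def plan(tgt,yaw=None):
    "needed tool shift (mm) at the present yaw, and turn (rad) to reach tgt, yaw"
    s=sense(); y=s["tcp_rot"][2]; d=np.array(tgt,float)-s["eef_pos"]
    tx=np.array([np.cos(y),np.sin(y)]);ty=np.array([np.sin(y),-np.cos(y)])
    print("tcp",s["eef_pos"].round(1),"rpy",s["tcp_rot"].round(3),"open",round(s["opening"]*85.4,1),"grip",round(s["grasp_force"],1),"t",round(s["clock"],2))
    print("shift",np.round([d[:2]@tx,d[:2]@ty,-d[2]],1),"turn",None if yaw is None else round(-((yaw-y+np.pi)%(2*np.pi)-np.pi),3))
E
python3 - <<'E'
from h import *
T=grab_frame("top");S=grab_frame("scene")
for f,c in((T,(555,208.5)),(S,(558.5,210))):
  for n,lo,hi in(("green",(40,80,30),(80,255,200)),("yellow",(22,120,80),(35,255,255)),("red",(0,150,60),(8,255,255))):
    box=(155,178,200,221) if f is T else (284,222,321,257)
    for a,k in blobs(f,lo,hi,box,3)[:2]:
        m=cv2.moments(k);p=at(f,m['m10']/m['m00'],m['m01']/m['m00'],48)[:2]-c
        print(n,a,p.round(1),np.degrees(np.arctan2(p[1],p[0])).round(1)%360)
# lever from hub to grip
for g in blobs(S,(0,150,60),(8,255,255),(308,205,335,232),5)[:2]:
    m=cv2.moments(g[1]);print("gripS",at(S,m['m10']/m['m00'],m['m01']/m['m00'],64))
for p in((347.5,248),(348.7,225)): print("fin",at(T,*p,103)[:2].round(1))
p=np.array([557,209]);l=np.array([476.5,201.5])-p;yaw=np.arctan2(l[1],l[0])%(2*np.pi);print(l,yaw,np.hypot(*l))
plan([476.5,201.5,120],yaw)
E
```

```text
green 7.5 [-32.8 -12.3] 200.6
yellow 18.0 [-33.7  15.2] 155.8
red 6.0 [-12.7  34.2] 110.3
yellow 7.5 [-35.6  13. ] 159.9
red 6.5 [-15.2  33.9] 114.2
red 5.0 [-68.7  -6.4] 185.3
gripS [477.66668604 204.17054836  64.        ]
fin [ 422.2 -199.4]
fin [ 475.3 -205. ]
[-80.5  -7.5] 3.2344921787032073 80.84862398334309
tcp [252.4 571.6 239. ] rpy [-3.141  0.     2.726] open 85.2 grip 0.0 t 0.3
shift [-354.5 -248.   119. ] turn -0.509
```

Request:
{"op": "step_arm", "data": {
  "motion": [
    {"claw":45,"delta_pos":[-25,-17,0],"turn":0},
    {"claw":45,"delta_pos":[-30,-21,5],"turn":0},
    {"claw":45,"delta_pos":[-30,-21,5],"turn":0},
    {"claw":45,"delta_pos":[-30,-21,10],"turn":0},
    {"claw":45,"delta_pos":[-30,-21,10],"turn":0},
    {"claw":45,"delta_pos":[-30,-21,10],"turn":0},
    {"claw":45,"delta_pos":[-30,-21,10],"turn":0},
    {"claw":45,"delta_pos":[-30,-21,10],"turn":0}
  ]
}}

```text
clock: 0.97
eef_pos: [401.8, 325.3, 179.0]
tcp_rot: [3.141, 0.0, 2.726]
contact_force: [0.6, -0.4, -0.4]
opening: 0.527
grasp_force: 0.0
```

Request:
{"op": "step_arm", "data": {
  "motion": [
    {"claw":45,"delta_pos":[-30,-21,10],"turn":0},
    {"claw":45,"delta_pos":[-30,-21,10],"turn":0},
    {"claw":45,"delta_pos":[-30,-21,10],"turn":0},
    {"claw":45,"delta_pos":[-29,-21,10],"turn":0},
    {"claw":45,"delta_pos":[0,0,0],"turn":-0.125},
    {"claw":45,"delta_pos":[0,0,0],"turn":-0.125},
    {"claw":45,"delta_pos":[0,0,0],"turn":-0.125},
    {"claw":45,"delta_pos":[0,0,0],"turn":-0.125}
  ]
}}

```text
clock: 1.63
eef_pos: [476.3, 201.5, 139.2]
tcp_rot: [-3.142, -0.0, -3.052]
contact_force: [0.1, 0.6, 0.6]
opening: 0.532
grasp_force: 0.0
```

```bash
python3 -c "
from h import *
plan([476.5,202,47],3.234)"
```

```text
tcp [476.3 201.5 139.2] rpy [-3.142 -0.    -3.052] open 45.4 grip 0.0 t 1.63
shift [-0.2  0.5 92.2] turn -0.003
```

Request:
{"op": "step_arm", "data": {
  "motion": [
    {"claw":45,"delta_pos":[0,0,25]},
    {"claw":45,"delta_pos":[0,0,25]},
    {"claw":45,"delta_pos":[0,0,22]},
    {"claw":45,"delta_pos":[0,0,12]},
    {"claw":45,"delta_pos":[0,0,8]},
    {"claw":45,"delta_pos":[0,0,0]}
  ]
}}

```text
schema error: expected keys claw, delta_pos, turn
```

Request:
{"op": "step_arm", "data": {
  "motion": [
    {"claw":5,"delta_pos":[0,0,0]},
    {"claw":5,"delta_pos":[0,0,0]},
    {"claw":5,"delta_pos":[0,0,0]},
    {"claw":5,"delta_pos":[0,0,0]},
    {"claw":5,"delta_pos":[0,0,0]},
    {"claw":5,"delta_pos":[0,0,0]}
  ],
  "force": 25
}}

```text
schema error: expected keys claw, delta_pos, turn
```

Request:
{"op": "step_arm", "data": {
  "motion": [
    {"claw":45,"delta_pos":[0,0,25],"turn":0},
    {"claw":45,"delta_pos":[0,0,25],"turn":0},
    {"claw":45,"delta_pos":[0,0,22],"turn":0},
    {"claw":45,"delta_pos":[0,0,12],"turn":0},
    {"claw":45,"delta_pos":[0,0,8],"turn":0},
    {"claw":45,"delta_pos":[0,0,0],"turn":0}
  ]
}}

```text
clock: 2.13
eef_pos: [475.3, 201.5, 45.9]
tcp_rot: [-3.141, -0.002, -3.057]
contact_force: [0.3, -0.1, -1.4]
opening: 0.526
grasp_force: 0.0
```

Request:
{"op": "step_arm", "data": {
  "motion": [
    {"claw":5,"delta_pos":[0,0,0],"turn":0},
    {"claw":5,"delta_pos":[0,0,0],"turn":0},
    {"claw":5,"delta_pos":[0,0,0],"turn":0},
    {"claw":5,"delta_pos":[0,0,0],"turn":0},
    {"claw":5,"delta_pos":[0,0,0],"turn":0},
    {"claw":5,"delta_pos":[0,0,0],"turn":0}
  ],
  "force": 25
}}

```text
clock: 2.63
eef_pos: [476.8, 202.2, 48.2]
tcp_rot: [3.141, 0.002, -3.057]
contact_force: [-0.1, -0.0, 6.4]
opening: 0.147
grasp_force: 31.3
```

```bash
python3 -c "
from h import *
plan([476.5,202,47],3.234)
c=np.array([556.,209]); a0=3.234; r=80.5
for i in range(7):
    y=a0-i*.08; y2=y-.08
    d=r*np.array([np.cos(y2)-np.cos(y),np.sin(y2)-np.sin(y)])
    print(np.round([d@[np.cos(y),np.sin(y)],d@[np.sin(y),-np.cos(y)]],2))"
```

```text
tcp [476.8 202.2  48.2] rpy [ 3.141e+00  2.000e-03 -3.057e+00] open 12.5 grip 31.3 t 2.63
shift [ 0.3 -0.2  1.2] turn -0.008
[-0.26  6.43]
[-0.26  6.43]
[-0.26  6.43]
[-0.26  6.43]
[-0.26  6.43]
[-0.26  6.43]
[-0.26  6.43]
```

Request:
{"op": "step_arm", "data": {
  "motion": [
    {"claw":5,"delta_pos":[-0.2,6.4,0],"turn":0.08},
    {"claw":5,"delta_pos":[-0.2,6.4,0],"turn":0.08},
    {"claw":5,"delta_pos":[-0.2,6.4,0],"turn":0.08},
    {"claw":5,"delta_pos":[-0.2,6.4,0],"turn":0.08},
    {"claw":5,"delta_pos":[-0.2,6.4,0],"turn":0.08},
    {"claw":5,"delta_pos":[-0.2,6.4,0],"turn":0.08},
    {"claw":5,"delta_pos":[0,0,0],"turn":0},
    {"claw":5,"delta_pos":[0,0,0],"turn":0}
  ]
}}

```text
clock: 3.3
eef_pos: [482.8, 239.8, 48.2]
tcp_rot: [3.14, 0.002, 2.747]
contact_force: [1.4, -2.5, 8.4]
opening: 0.148
grasp_force: 31.6
```

```bash
python3 -c "
from h import *
s=sense()
p=s['eef_pos'][:2]
for c in((555,208.5),(557,209)): l=p-c; print(np.hypot(*l),np.degrees(np.arctan2(l[1],l[0]))%360, np.degrees(s['tcp_rot'][2])%360, s['contact_force'])
"
```

```text
78.73545422562519 156.55096419965193 157.39234676487078 [ 1.40857623 -2.49310925  8.42378244]
80.38110759497098 157.44526252841558 157.39234676487078 [ 1.40857623 -2.49310925  8.42378244]
```

Request:
{"op": "step_arm", "data": {
  "motion": [
    {"claw":40,"delta_pos":[0,0,0],"turn":0},
    {"claw":40,"delta_pos":[0,0,0],"turn":0},
    {"claw":40,"delta_pos":[0,0,0],"turn":0},
    {"claw":40,"delta_pos":[0,0,0],"turn":0},
    {"claw":40,"delta_pos":[0,0,-15],"turn":0},
    {"claw":40,"delta_pos":[0,0,-30],"turn":0},
    {"claw":40,"delta_pos":[0,0,-30],"turn":0},
    {"claw":40,"delta_pos":[0,0,-30],"turn":0}
  ]
}}

```text
clock: 3.97
eef_pos: [481.1, 239.2, 153.0]
tcp_rot: [-3.14, -0.001, 2.746]
contact_force: [0.6, 0.8, 0.0]
opening: 0.466
grasp_force: 0.0
```

Request:
{"op": "step_arm", "data": {
  "motion": [
    {"claw":40,"delta_pos":[-10,20,-30],"turn":0},
    {"claw":40,"delta_pos":[0,30,-30],"turn":0},
    {"claw":40,"delta_pos":[0,-40,0],"turn":0},
    {"claw":40,"delta_pos":[0,-40,0],"turn":0},
    {"claw":40,"delta_pos":[0,-40,0],"turn":0},
    {"claw":40,"delta_pos":[0,-40,0],"turn":0},
    {"claw":40,"delta_pos":[0,-40,0],"turn":0},
    {"claw":40,"delta_pos":[0,-40,0],"turn":0}
  ]
}}

```text
clock: 4.63
eef_pos: [416.1, 58.6, 211.6]
tcp_rot: [-3.141, -0.0, 2.747]
contact_force: [0.4, -0.3, -0.1]
opening: 0.467
grasp_force: 0.0
```

```bash
python3 - <<'E'
from h import *
T=grab_frame("top");S=grab_frame("scene")
a=np.hstack([cv2.resize(T["img"][172:252,140:220],(400,400),interpolation=cv2.INTER_CUBIC),cv2.resize(S["img"][200:260,275:335],(400,400),interpolation=cv2.INTER_CUBIC)])
cv2.imwrite("pics/valve2.png",a[:,:,::-1])
for f,box,c in((T,(150,205,205,245),(556,209)),(S,(300,200,340,240),(557,209.5))):
  for a,k in blobs(f,(0,150,60),(8,255,255),box,5)[:2]:
    m=cv2.moments(k);p=at(f,m['m10']/m['m00'],m['m01']/m['m00'],65)[:2]; l=p-c
    print(a,p.round(1),np.hypot(*l).round(1),np.degrees(np.arctan2(l[1],l[0]))%360)
plan([438,-201,200],-0.087)
E
```

```text
21.0 [468.9 246. ] 94.7 156.96720955878317
58.5 [485.  241.2] 78.7 156.2812879809179
tcp [414.4  56.1 211.3] rpy [-3.139e+00 -2.000e-03  2.743e+00] open 40.0 grip 0.0 t 4.73
shift [-121.6 -227.7   11.3] turn 2.83
```

View pics/valve2.png

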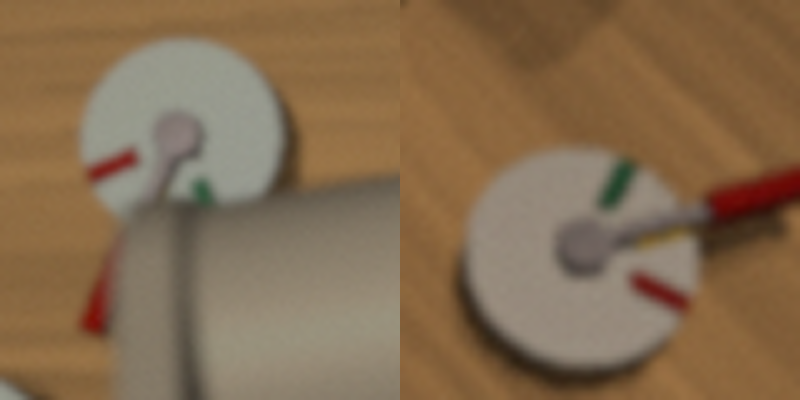

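The picture shows the lever over the yellow mark, at about 156–157° against the mark's ~156°, so the valve is set. Next is the flap.

Request:
{"op": "step_arm", "data": {
  "motion": [
    {"claw":45,"delta_pos":[-17,-32,0],"turn":0},
    {"claw":45,"delta_pos":[-17,-33,0],"turn":0},
    {"claw":45,"delta_pos":[-17,-33,0],"turn":0},
    {"claw":45,"delta_pos":[-17,-33,0],"turn":0},
    {"claw":45,"delta_pos":[-18,-33,0],"turn":0},
    {"claw":45,"delta_pos":[-18,-33,0],"turn":0},
    {"claw":45,"delta_pos":[-17,-30,0],"turn":0},
    {"claw":45,"delta_pos":[0,0,0],"turn":-0.1}
  ]
}}

```text
clock: 5.4
eef_pos: [443.1, -201.1, 212.0]
tcp_rot: [-3.14, 0.003, 2.842]
contact_force: [0.0, 1.5, 0.4]
opening: 0.525
grasp_force: 0.0
```

Request:
{"op": "step_arm", "data": {
  "motion": [
    {"claw":45,"delta_pos":[0,0,25],"turn":-0.1},
    {"claw":45,"delta_pos":[0,0,25],"turn":-0.11},
    {"claw":45,"delta_pos":[0,0,10],"turn":0},
    {"claw":45,"delta_pos":[0,0,0],"turn":0}
  ]
}}

```text
clock: 5.73
eef_pos: [440.2, -195.3, 149.5]
tcp_rot: [3.14, -0.004, 3.053]
contact_force: [-0.2, 0.2, -0.1]
opening: 0.528
grasp_force: 0.0
```

```bash
python3 - <<'E'
from h import *
T=grab_frame("top")
print("force",sense()["contact_force"])
for a,k in blobs(T,(0,150,60),(8,255,255),(150,205,205,245),5)[:2]:
    m=cv2.moments(k);p=at(T,m['m10']/m['m00'],m['m01']/m['m00'],67)[:2]; l=p-(555,208.5)
    print(a,p.round(1),np.hypot(*l).round(1),np.degrees(np.arctan2(l[1],l[0]))%360)
plan([438,-201.5,81],3.054)
E
```

```text
force [-0.12225277  0.34348447  0.98776502]
84.5 [481.  238.6] 79.9 157.88899475389874
tcp [ 441.1 -195.6  151. ] rpy [ 3.141e+00 -2.000e-03  3.053e+00] open 45.3 grip 0.0 t 5.78
shift [ 2.6 -6.1 70. ] turn -0.001
```

Request:
{"op": "step_arm", "data": {
  "motion": [
    {"claw":45,"delta_pos":[2.5,-6,10],"turn":0},
    {"claw":45,"delta_pos":[0,0,20],"turn":0},
    {"claw":45,"delta_pos":[0,0,20],"turn":0},
    {"claw":45,"delta_pos":[0,0,12],"turn":0},
    {"claw":45,"delta_pos":[0,0,7],"turn":0},
    {"claw":45,"delta_pos":[0,0,0],"turn":0}
  ]
}}

```text
clock: 6.28
eef_pos: [438.3, -202.0, 82.1]
tcp_rot: [3.141, -0.001, 3.055]
contact_force: [-0.2, -0.7, 0.5]
opening: 0.526
grasp_force: 0.0
```

Request:
{"op": "step_arm", "data": {
  "motion": [
    {"claw":4,"delta_pos":[0,0,0],"turn":0},
    {"claw":4,"delta_pos":[0,0,0],"turn":0},
    {"claw":4,"delta_pos":[0,0,0],"turn":0},
    {"claw":4,"delta_pos":[0,0,0],"turn":0},
    {"claw":4,"delta_pos":[0,0,0],"turn":0},
    {"claw":4,"delta_pos":[0,0,0],"turn":0}
  ],
  "force": 20
}}

```text
clock: 6.78
eef_pos: [439.3, -202.5, 83.7]
tcp_rot: [-3.141, 0.002, 3.055]
contact_force: [-1.3, -1.7, 7.2]
opening: 0.136
grasp_force: 24.5
```

```bash
python3 -c "
from h import *
s=sense();print(s['contact_force']);plan([438,-201.5,81],3.054)
r=np.hypot(142,14);e=np.arctan2(14,142)
th=np.linspace(0,1.8,16)
x=-r*np.cos(e+th);z=r*np.sin(e+th)
print(np.c_[np.diff(x),np.diff(z)].round(1).tolist())"
```

```text
[-1.25574435 -1.66015041  7.1714737 ]
tcp [ 439.3 -202.5   83.7] rpy [-3.141e+00  2.000e-03  3.055e+00] open 11.6 grip 24.5 t 6.78
shift [1.4 0.8 2.7] turn 0.001
[[2.7, 16.9], [4.7, 16.5], [6.6, 15.8], [8.5, 14.9], [10.2, 13.7], [11.8, 12.4], [13.2, 10.9], [14.4, 9.3], [15.4, 7.5], [16.2, 5.6], [16.7, 3.6], [17.0, 1.6], [17.1, -0.5], [16.9, -2.5], [16.5, -4.5]]
```

Request:
{"op": "step_arm", "data": {
  "motion": [
    {"claw":4,"delta_pos":[-1,0,-8],"turn":0},
    {"claw":4,"delta_pos":[-1.7,0,-9],"turn":0},
    {"claw":4,"delta_pos":[-4.7,0,-16.5],"turn":0},
    {"claw":4,"delta_pos":[-6.6,0,-15.8],"turn":0},
    {"claw":4,"delta_pos":[-8.5,0,-14.9],"turn":0},
    {"claw":4,"delta_pos":[-10.2,0,-13.7],"turn":0},
    {"claw":4,"delta_pos":[-11.8,0,-12.4],"turn":0},
    {"claw":4,"delta_pos":[-13.2,0,-10.9],"turn":0}
  ]
}}

```text
clock: 7.45
eef_pos: [495.7, -207.5, 185.2]
tcp_rot: [-3.14, -0.001, 3.056]
contact_force: [1.8, -6.3, -6.3]
opening: 0.137
grasp_force: 22.6
```

Request:
{"op": "step_arm", "data": {
  "motion": [
    {"claw":4,"delta_pos":[-14.4,0,-9.3],"turn":0},
    {"claw":4,"delta_pos":[-15.4,0,-7.5],"turn":0},
    {"claw":4,"delta_pos":[-16.2,0,-5.6],"turn":0},
    {"claw":4,"delta_pos":[-16.7,0,-3.6],"turn":0},
    {"claw":4,"delta_pos":[-17,0,-1.6],"turn":0},
    {"claw":4,"delta_pos":[-17.1,0,0.5],"turn":0},
    {"claw":4,"delta_pos":[-16.9,0,2.5],"turn":0},
    {"claw":4,"delta_pos":[-16.5,0,4.5],"turn":0}
  ]
}}

```text
clock: 8.12
eef_pos: [626.2, -219.4, 205.4]
tcp_rot: [-3.139, -0.0, 3.056]
contact_force: [-2.6, -7.0, 0.5]
opening: 0.136
grasp_force: 25.3
```

```bash
python3 - <<'E'
from h import *
S=grab_frame("scene")
cv2.imwrite("pics/flap.png",cv2.resize(S["img"][60:200,150:310],(640,560),interpolation=cv2.INTER_CUBIC)[:,:,::-1])
s=sense();print(s['contact_force'],s['grasp_force'],s['eef_pos'])
E
```

```text
[ 0.2456806 -6.1348175  8.8582806] 26.784866452217102 [ 628.6992828  -219.72417439  204.51973982]
```

View pics/flap.png

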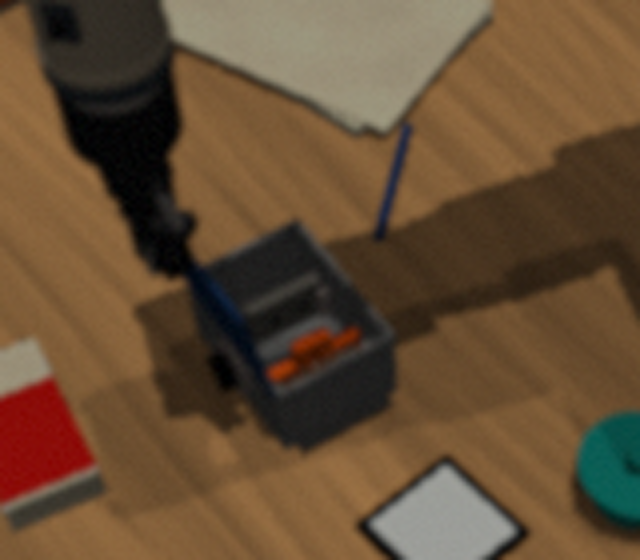

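The flap is past balance at ≈1.8 rad. The filter's orange tab shows at crop (312,345), in the box's +y slot on the pad side, with the grey baffle in the other. I'll release the flap and back off.

Request:
{"op": "step_arm", "data": {
  "motion": [
    {"claw":45,"delta_pos":[0,0,0],"turn":0},
    {"claw":45,"delta_pos":[0,0,0],"turn":0},
    {"claw":45,"delta_pos":[0,0,0],"turn":0},
    {"claw":45,"delta_pos":[0,0,0],"turn":0},
    {"claw":45,"delta_pos":[0,0,0],"turn":0},
    {"claw":45,"delta_pos":[5,0,-25],"turn":0},
    {"claw":45,"delta_pos":[15,0,-35],"turn":0},
    {"claw":45,"delta_pos":[30,0,-25],"turn":0}
  ]
}}

```text
clock: 8.83
eef_pos: [577.5, -213.8, 290.8]
tcp_rot: [-3.141, 0.002, 3.056]
contact_force: [0.3, 0.1, 0.6]
opening: 0.526
grasp_force: 0.0
```

Request:
{"op": "step_arm", "data": {
  "motion": [
    {"claw":28,"delta_pos":[40,0,0],"turn":0},
    {"claw":28,"delta_pos":[40,0,0],"turn":0},
    {"claw":28,"delta_pos":[40,0,0],"turn":0},
    {"claw":28,"delta_pos":[40,0,0],"turn":0},
    {"claw":28,"delta_pos":[30,0,0],"turn":0},
    {"claw":28,"delta_pos":[0,0,0],"turn":0}
  ]
}}

```text
clock: 9.33
eef_pos: [381.2, -196.2, 288.9]
tcp_rot: [3.141, -0.003, 3.055]
contact_force: [0.9, -0.7, 0.0]
opening: 0.327
grasp_force: 0.0
```

```bash
python3 - <<'E'
from h import *
T=grab_frame("top");S=grab_frame("scene")
for n,f,box in(("T",T,(290,160,400,260)),("S",S,(195,110,265,170))):
  for a,k in blobs(f,(2,130,80),(16,255,255),box,5)[:3]:
    r=cv2.minAreaRect(k);print(n,a,np.round(r[0],1),np.round(r[1],1),r[2],"z50",at(f,*r[0],50)[:2].round(1),"z68",at(f,*r[0],68)[:2].round(1))
b=np.hstack([cv2.resize(T["img"][160:250,300:390],(400,400),interpolation=cv2.INTER_CUBIC),cv2.resize(S["img"][95:185,180:270],(400,400),interpolation=cv2.INTER_CUBIC)])
cv2.imwrite("pics/filter.png",b[:,:,::-1])
for f in(T,S): print(proj(f,(528,-175,68)))
plan([528,-175,120],3.054)
E
```

```text
T 3135.5 [325.  209.5] [99. 70.] 90.0 z50 [ 519.9 -158.1] z68 [ 517.6 -155.9]
T 545.0 [390.5 183. ] [46. 17.] 90.0 z50 [ 581.6 -322.2] z68 [ 578.3 -317.5]
T 177.5 [332.5 206. ] [ 6.4 36.2] 2.4895529747009277 z50 [ 528.1 -176.9] z68 [ 525.6 -174.4]
S 1252.0 [229.5 139.5] [59. 69.] 90.0 z50 [ 505.  -199.3] z68 [ 512.6 -187.5]
S 166.0 [203.5 156.5] [17. 25.] 0.0 z50 [ 611.9 -197.4] z68 [ 617.6 -185.6]
S 73.0 [227.3 146.7] [ 7.  25.1] 62.10273361206055 z50 [ 528.5 -180.3] z68 [ 535.7 -168.8]
[332.72320501 205.02069074]
[228.0409529  144.25693699]
tcp [ 386.1 -197.5  289.7] rpy [-3.141e+00  2.000e-03  3.055e+00] open 27.8 grip 0.0 t 9.43
shift [-139.4   34.7  169.7] turn 0.001
```

View pics/filter.png

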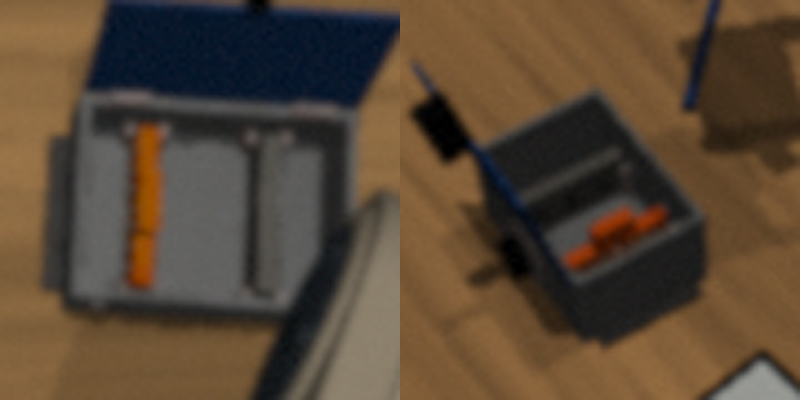

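The flap is open at its stop. The filter runs from (148,125) to (138,287) in the left crop, and I measure it at ≈(528.5,-175.5).

Request:
{"op": "step_arm", "data": {
  "motion": [
    {"claw":28,"delta_pos":[-25,7,15],"turn":0},
    {"claw":28,"delta_pos":[-35,9,25],"turn":0},
    {"claw":28,"delta_pos":[-35,9,25],"turn":0},
    {"claw":28,"delta_pos":[-30,6,25],"turn":0},
    {"claw":28,"delta_pos":[-15,4,35],"turn":0},
    {"claw":28,"delta_pos":[0,0,35],"turn":0},
    {"claw":28,"delta_pos":[0,0,10],"turn":0},
    {"claw":28,"delta_pos":[0,0,0],"turn":0}
  ]
}}

```text
clock: 10.1
eef_pos: [524.0, -174.3, 118.5]
tcp_rot: [3.14, -0.006, 3.056]
contact_force: [-0.9, -0.8, 0.3]
opening: 0.325
grasp_force: 0.0
```

```bash
python3 -c "
from h import *
plan([528.5,-175.5,47],3.054)"
```

```text
tcp [ 524.  -174.3  118.5] rpy [ 3.14  -0.006  3.056] open 27.8 grip 0.0 t 10.1
shift [-4.6 -0.8 71.5] turn 0.002
```

Request:
{"op": "step_arm", "data": {
  "motion": [
    {"claw":28,"delta_pos":[-3,-1,15],"turn":0},
    {"claw":28,"delta_pos":[0,0,20],"turn":0},
    {"claw":28,"delta_pos":[0,0,18],"turn":0},
    {"claw":28,"delta_pos":[0,0,12],"turn":0},
    {"claw":28,"delta_pos":[0,0,6],"turn":0},
    {"claw":28,"delta_pos":[0,0,0],"turn":0}
  ]
}}

```text
clock: 10.6
eef_pos: [528.4, -176.7, 50.8]
tcp_rot: [3.142, -0.0, 3.056]
contact_force: [-1.2, -0.2, 0.7]
opening: 0.333
grasp_force: 0.0
```

Request:
{"op": "step_arm", "data": {
  "motion": [
    {"claw":4,"delta_pos":[0,0,0],"turn":0},
    {"claw":4,"delta_pos":[0,0,0],"turn":0},
    {"claw":4,"delta_pos":[0,0,0],"turn":0},
    {"claw":4,"delta_pos":[0,0,0],"turn":0},
    {"claw":4,"delta_pos":[0,0,0],"turn":0},
    {"claw":4,"delta_pos":[0,0,0],"turn":0}
  ],
  "force": 40
}}

```text
clock: 11.1
eef_pos: [529.3, -176.8, 51.9]
tcp_rot: [-3.141, 0.002, 3.056]
contact_force: [-1.1, 0.5, 6.5]
opening: 0.135
grasp_force: 40.1
```

```bash
python3 -c "
from h import *
print(sense()['contact_force']);plan([528.5,-175.5,47],3.054)"
```

```text
[-1.06340106  0.5220285   6.48755232]
tcp [ 529.3 -176.8   51.9] rpy [-3.141e+00  2.000e-03  3.056e+00] open 11.5 grip 40.1 t 11.1
shift [0.9 1.3 4.9] turn 0.002
```

Request:
{"op": "step_arm", "data": {
  "motion": [
    {"claw":4,"delta_pos":[0,0,-6],"turn":0},
    {"claw":4,"delta_pos":[0,0,-12],"turn":0},
    {"claw":4,"delta_pos":[0,0,-18],"turn":0},
    {"claw":4,"delta_pos":[0,0,-20],"turn":0},
    {"claw":4,"delta_pos":[0,0,-20],"turn":0},
    {"claw":4,"delta_pos":[0,0,-18],"turn":0},
    {"claw":4,"delta_pos":[0,0,-10],"turn":0},
    {"claw":4,"delta_pos":[0,0,0],"turn":0}
  ]
}}

```text
clock: 11.77
eef_pos: [529.8, -177.0, 157.6]
tcp_rot: [-3.141, 0.004, 3.056]
contact_force: [1.8, -0.3, -1.2]
opening: 0.13
grasp_force: 39.1
```

```bash
python3 -c "
from h import *
print(sense()['contact_force']);plan([536,0.5,155],3.054)"
```

```text
[ 1.82590567 -0.29144825 -1.21484778]
tcp [ 529.8 -177.   157.6] rpy [-3.141  0.004  3.056] open 11.1 grip 39.1 t 11.77
shift [  9.  177.4   2.6] turn 0.002
```

Request:
{"op": "step_arm", "data": {
  "motion": [
    {"claw":4,"delta_pos":[0.5,10,0],"turn":0},
    {"claw":4,"delta_pos":[1,20,0],"turn":0},
    {"claw":4,"delta_pos":[1,28,0],"turn":0},
    {"claw":4,"delta_pos":[2,30,0],"turn":0},
    {"claw":4,"delta_pos":[2,30,0],"turn":0},
    {"claw":4,"delta_pos":[1,28,0],"turn":0},
    {"claw":4,"delta_pos":[1,20,1],"turn":0},
    {"claw":4,"delta_pos":[0.5,11,1],"turn":0}
  ]
}}

```text
clock: 12.43
eef_pos: [533.4, 3.3, 151.3]
tcp_rot: [3.141, -0.002, 3.057]
contact_force: [-1.0, 0.4, -1.4]
opening: 0.132
grasp_force: 39.1
```

Request:
{"op": "step_arm", "data": {
  "motion": [
    {"claw":4,"delta_pos":[0,0,0],"turn":0},
    {"claw":4,"delta_pos":[0,0,0],"turn":0},
    {"claw":4,"delta_pos":[0,0,0],"turn":0},
    {"claw":4,"delta_pos":[0,0,0],"turn":0}
  ]
}}

```text
clock: 12.77
eef_pos: [534.4, -0.4, 152.4]
tcp_rot: [-3.141, -0.0, 3.055]
contact_force: [-0.2, -0.3, -0.6]
opening: 0.131
grasp_force: 39.1
```

```bash
python3 - <<'E'
from h import *
T=grab_frame("top");S=grab_frame("scene")
plan([536,0.5,155],3.054)
cv2.imwrite("pics/final.png",cv2.resize(S["img"][80:280,130:400],(800,592),interpolation=cv2.INTER_CUBIC)[:,:,::-1])
for a,k in blobs(S,(2,130,80),(16,255,255),(230,130,310,215),3)[:4]:
    print(a,cv2.boundingRect(k))
# predicted underside ends of filter, tab top
x,y=sense()["eef_pos"][:2];tx=np.array([np.cos(3.056),np.sin(3.056)])
for s in(-44,44): print("pred low end",proj(S,[x+s*tx[0],y+s*tx[1],108]).round(1))
for s in(-44,44): print("pred top end",proj(S,[x+s*tx[0],y+s*tx[1],153]).round(1))
for a,k in blobs(T,(0,150,60),(8,255,255),(150,205,205,245),5)[:2]:
    m=cv2.moments(k);p=at(T,m['m10']/m['m00'],m['m01']/m['m00'],67)[:2];print("grip",a,p.round(1))
E
```

```text
tcp [ 5.345e+02 -3.000e-01  1.526e+02] rpy [-3.141 -0.     3.054] open 10.9 grip 39.1 t 12.87
shift [-1.4  1.  -2.4] turn 0.0
1731.0 (230, 165, 80, 50)
240.5 (273, 148, 19, 27)
77.0 (277, 130, 16, 10)
29.5 (248, 152, 6, 10)
pred low end [248.7 181.1]
pred low end [273.2 166.9]
pred top end [248.5 172.7]
pred top end [273.9 158.2]
grip 80.5 [481.2 238.6]
```

View pics/final.png

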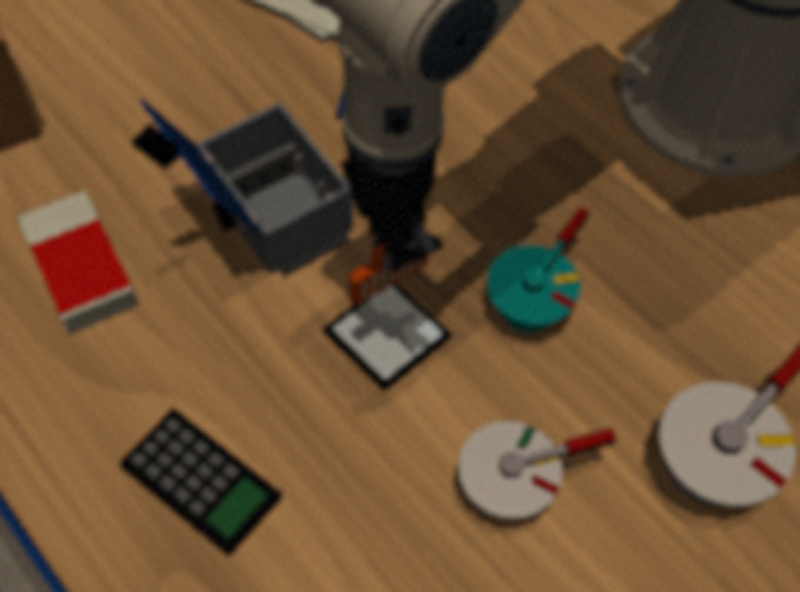

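The picture shows the filter held upright above the pad at (388,290), the flap open, and the baffle still in its slot. The lever is at the yellow mark, and the carton and calculator haven't been disturbed. I'll nudge 2 mm up, let it settle, and hand in.

Request:
{"op": "step_arm", "data": {
  "motion": [
    {"claw":4,"delta_pos":[-1,1,-2],"turn":0},
    {"claw":4,"delta_pos":[0,0,0],"turn":0},
    {"claw":4,"delta_pos":[0,0,0],"turn":0},
    {"claw":4,"delta_pos":[0,0,0],"turn":0},
    {"claw":4,"delta_pos":[0,0,0],"turn":0},
    {"claw":4,"delta_pos":[0,0,0],"turn":0},
    {"claw":4,"delta_pos":[0,0,0],"turn":0},
    {"claw":4,"delta_pos":[0,0,0],"turn":0}
  ]
}}

```text
clock: 13.53
eef_pos: [535.6, 1.5, 154.6]
tcp_rot: [-3.142, -0.0, 3.056]
contact_force: [-0.3, 0.1, -0.6]
opening: 0.131
grasp_force: 39.1
```

```bash
python3 -c "
from h import *
plan([536,0.5,155],3.054); print(sign_off())"
```

```text
tcp [535.6   1.5 154.6] rpy [-3.142 -0.     3.056] open 11.2 grip 39.1 t 13.53
shift [-0.5 -1.  -0.4] turn 0.002
the job is handed in; nothing more can be done
None
```

The job is handed in at 13.5 s: the valve is at the yellow mark (my two camera readings differ by about ±2.5°), the flap is open at its stop, the baffle is still in its slot, and the filter is held upright about 100 mm above the middle of the light pad.

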